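Pin the drug drawer for flight

ROBOT

A 6-joint arm with a two-finger parallel gripper is mounted at the origin on the work surface. World frame = base frame: x ahead of the robot, y to its left, z up, the work surface at z = 0. Lengths are in m, angles in degrees, forces in N, time in s.
With the tool pointing down it reaches from about 0.35 to 0.875 m from the base axis. Payload 4.2 kg.
Tool frame: the origin (TCP) lies at the very end of the fingers, on their centre line; the grasp point (between the pads) lies r.pinch_z behind it (r.pinch_z is the distance from the TCP to the grasp point, in m); y points along the fingers, z is the direction in which the jaws open and shut, and the axes are right-handed (so a half turn about y gives the same grasp; the last joint's range is limited). The gripper opens to 87 mm and grips with 3 to 60 N. Pads are 19 mm wide; open, the fingers measure 117 mm over their backs; the gripper's body (75 mm by 190 mm) begins 51 mm behind the grasp point.
Start: joints at [-54.11, 22.042, 0.453, 0, -68.411, -14.817], TCP at [0.225, -0.583, 0.223] pointing down, gripper open.
Joint ranges: [-179.83, 179.83], [-69.29, 118.12], [-61.27, 80.66], [-181.25, 117.63], [-171.15, -9.14], [-177.46, 177.46]. Speed limits (degrees/s): [159.86, 159.86, 180, 180, 180, 180].

INTERFACE

Orientations are given as a 3x3 rotation matrix whose columns are the frame's x, y, z axes.
In Python, from station import sense, capture, camera_params, r gives the robot as it stands.
- The arm moves only by the tool move_arm, never from a script. Its argument "increments" is text: rows parted by semicolons, each of 7 numbers parted by spaces: the closure, from -1 (fully open) to 1 (shut), so that 0 is half open, then the shift along the tool's x, y, z in m, then the turn, a rotation vector about the tool's x, y, z in rad. In form: hand x y z wx wy wz; .... A call has 1 to 8 rows; each row is the pose to reach, as a shift and turn from the pose commanded when the call began, along the tool's axes at that moment; what a row does not reach only later rows make up. A row lasts 1/10 s, in which the tool goes at most 50 mm and 8.59 degrees, less where a joint would pass 70% of its speed; a pose out of reach is approached as far as the arm can. A call with a gripper value outside its range is refused whole. The fingers move at their own pace and stop on an object; the grip force is fixed at half the most. Time passes only in rows, so rows that repeat a pose let the fingers close. It gives the time, the measured TCP pose, the force and the opening at its end, in the units of the state.
- sense(): the state, without advancing time (a new reading comes with each control period).
- capture(name): name is "scene" or "top" or "wrist"; returns (picture, depth): 384x512x3 uint8, red, green, blue; 384x512 float32, m along the optical axis (not along the pixel's ray), 0 where there is no reading.
- camera_params(name): a dict with "fx", "fy", "cx", "cy" (pixels), "distortion" ([k1, k2, p1, p2, k3] as OpenCV has them; the pictures are not rectified), "xyz" and "orientation" of the camera in the world. Camera axes: x right, y down, z forward; pixel columns grow to the right and rows downward; lengths in m; the calibration is good to about 2 mm. A picture is of the moment at which its call begins: read the wrist's pose just before it. camera_params takes no time and is no camera call; for the wrist camera it gives the pose at the moment of the call.
- r.finish_job(): hands the job in, once; it reports no verdict.
The state is a dict: "time_s": time; "joints": joint angles; "joint_velocities": joint speeds; "effort": joint torques, N m; "tcp_pos": TCP position; "ee_rot": TCP orientation; "wrist_force": force on the tool from outside, world axes, zero at the start; "moment": the same for the moment, N m; "gripper_width": opening from 0.0 (shut) to 1.0 (fully open).
Only numpy, scipy, OpenCV 4.12 (cv2) and the standard library are available. Lean on these libraries where they do the work, as an engineer would, in place of code of your own. Each camera call takes 0.05 s, during which the arm holds its last target.

TASK

Get the drug drawer ready for take-off: push the half-open drawer fully shut, then take the red-headed locking pin out of its stowage block and lower it from above through the brass bushing on the counter module and on through the brass bushing on the drawer front, so that its tip comes out below the lower one. Stop with the red head about 2 cm above the upper bushing, so that a crew mate can clip a seal around the shank, and finish still holding the pin there in the gripper: do not let go and do not let the head rest on the bushing. Leave the airway box, ampoules, stopper jar and gauge dial where they are.

Things in the scene. Friction and masses are not known exactly. Their poses are not given: they have to be found in the camera images.
- module: Cream steel counter module (fixed, 260 mm deep in x, 220 mm wide in y, 120 mm high). Origin on the work surface below the middle of its front face; its x axis points into the module (away from the robot), y to the left, z up. Its position and yaw differ from run to run. The drawer slides straight out of the front, along the module's -x.
- drawer_body (a joint): Drawer travel in m: 0 = fully shut against its stop, grows as it is pulled out (starts at about 0.06 to 0.10). Slides with about 1.5 N of friction plus 6 N per m/s of damping, stays where it is left; 5 to 10 N pushes it home.
- drawer_front (a point): Middle of the outer face of the drawer front, 60 mm above the work surface; moves with the drawer, axes as the module's. The front is a flat upright plate 216 mm wide and reaches from 8 to 96 mm above the work surface; it can be pushed anywhere beside the lower bushing block (which covers the middle 50 mm of its width). With the drawer shut the face lies 12 mm in front (-x) of the module's front face.
- upper_bushing (a point): Centre of the upper mouth of the upper brass bushing, a fixed block 50 x 50 mm and 16 mm thick that sticks out of the front of the module at its top edge, top face 120 mm above the work surface, hole 37 mm in front of the module's front face. Upright through hole 15 mm in diameter with a 2.5 mm chamfered mouth. Axes as the module's, z up along the hole.
- lower_bushing (a point): Centre of the upper mouth of the lower brass bushing, a block 50 x 50 mm and 16 mm thick on the drawer front, top face 64 mm and underside 48 mm above the work surface, hole 25 mm in front of the drawer's face. Upright through hole 15 mm in diameter with a 2.5 mm chamfered mouth. Moves with the drawer; lies straight under the upper bushing (40 mm of air between the blocks) when the drawer is fully shut.
- pin: Locking pin, 0.12 kg (varies by run): steel shank 12 mm in diameter and 110 mm long with a tapered tip, then a round red head 24 mm in diameter and 40 mm tall; 150 mm overall. Origin at the tip, z along the pin towards the head. Starts upright in the stowage block with its tip 10 mm above the work surface, so its head lies 120 to 160 mm above the surface. Grip it by the head.
- pin_tip (a point): Tip of the pin (same point as the pin's origin).
- pin_neck (a point): On the pin's axis at the underside of the red head, 110 mm from the tip.
- stowage: Grey plastic stowage block (fixed), 60 x 60 mm and 50 mm high, origin in the middle of its underside; an upright blind hole 14 mm in diameter and 40 mm deep in the middle of its top holds the pin. On the left or right of the drawer, differing from run to run.
- airway_box: Bystander: green airway box 112 x 172 x 61 mm standing on the work surface, origin in the middle of its underside.
- ampoule_rack: Bystander: white rack 50 x 110 x 30 mm holding four amber glass ampoules that reach 92 mm high, origin in the middle of its underside.
- stopper_jar: Bystander: glass jar 48 mm in diameter, 68 mm tall with a black rubber stopper, standing on top of the module; origin in the middle of its underside.
- gauge_dial: Bystander: silver gauge dial 68 mm in diameter and 27 mm thick lying face up on top of the module; origin in the middle of its underside.

How it is judged (in metres and radians):
On the way, in this order (a step that is already met when the one before it is completed fails the run):
1. the drawer is fully shut while the pin is not yet in the bushings (value of joint drawer_body below 0.004 m and (horizontal distance between pin_tip and upper_bushing above 0.03 m or z of pin_tip in the frame of upper_bushing above 0 m)), for 0.2 s.
2. the pin's tip has come out below the upper bushing, the drawer still shut (horizontal distance between pin_tip and upper_bushing below 0.007 m and z of pin_tip in the frame of upper_bushing below -0.017 m and value of joint drawer_body below 0.006 m), for 0.05 s.
At the end, for the whole second after the job is handed in: Drawer shut (6 mm); pin through both bushings, tip 4 mm or more below the lower one and within 6 mm of its axis, neck within 8 mm of the upper axis, head 6 mm or more above the upper one, so only the gripper carries it; held (over 1 N), still (under 20 mm/s), upright within 0.12 rad (value of joint drawer_body below 0.006 m and horizontal distance between pin_tip and lower_bushing below 0.006 m and z of pin_tip in the frame of lower_bushing below -0.02 m and horizontal distance between pin_neck and upper_bushing below 0.008 m and z of pin_neck in the frame of upper_bushing above 0.006 m and angle between the z axis of pin and the z axis of module, either way round below 0.12 rad and contact force between the fingers and pin above 1 N and linear speed of pin below 0.02 m/s); the arm keeps its last pose, push and grip.
It fails at once if the green airway box is shifted by more than 20 mm or tipped (distance of airway_box from where it was at the start of the episode above 0.02 m or angle between airway_box's own z axis and vertical above 0.3 rad).
It fails at once if the ampoule rack is shifted by more than 20 mm or tipped (distance of ampoule_rack from where it was at the start of the episode above 0.02 m or angle between ampoule_rack's own z axis and vertical above 0.3 rad).
It fails at once if the stopper jar is shifted by more than 20 mm or tipped (distance of stopper_jar from where it was at the start of the episode above 0.02 m or angle between stopper_jar's own z axis and vertical above 0.3 rad).
It fails at once if the gauge dial is shifted by more than 20 mm or tipped (distance of gauge_dial from where it was at the start of the episode above 0.02 m or angle between gauge_dial's own z axis and vertical above 0.3 rad).
It also fails if it takes over 58 s, if anything falls off the work surface, if the arm or the gripper's body presses on something with over 40 N, if the wrist force passes 120 N, or if a joint passes its speed limit or range.

## Working session

There is one attempt and no reset: what is moved stays moved. The work goes in short steps, Python scripts to look and compute and a tool call to move; the robot and the scene stay as the last step left them, time stands still between calls to the robot, and variables do not carry over. Pictures are saved under pics/ and viewed, and the job is handed in when it is done.

Besides the shell and the picture viewer there is one more tool, called after ">>>" as name(argument=value, ...) on one line, values as JSON. move_arm: Moves the arm, as the interface text tells. Its arguments: {"type":"object","properties":{"increments":{"type":"string"}},"required":["increments"]}

```bash
ls; mkdir -p pics
python3 - <<'E'
from station import sense,capture,camera_params,r
import cv2,numpy as np
print(sense()); print(r.pinch_z)
for n in ["scene","top","wrist"]:
    p=camera_params(n); print(n,p)
    im,d=capture(n); cv2.imwrite(f"pics/{n}0.png",im[:,:,::-1]); np.save(f"pics/{n}0.npy",d)
E
```

```text
pics
{'time_s': 0.0, 'joints': array([-5.41118405e+01,  2.20896559e+01,  3.79101745e-01, -2.80047466e-02,
       -6.84082115e+01, -1.48167870e+01]), 'joint_velocities': array([ 0.05653562, -0.01499352,  0.00521662,  0.10927107, -0.06399572,
        0.0574159 ]), 'effort': array([ 8.61834051e-04, -3.90662134e+01,  1.87408715e+01,  4.21999991e+00,
        1.09539740e-02, -1.95947723e-04]), 'tcp_pos': array([ 0.22451136, -0.58264854,  0.22146914]), 'ee_rot': array([[ 9.33198071e-01, -8.46890473e-04, -3.59361437e-01],
       [ 3.59362424e-01,  1.94572984e-03,  9.33196047e-01],
       [-9.10945694e-05, -9.99997748e-01,  2.12009195e-03]]), 'wrist_force': array([-1.16619063, -0.04848122, -0.43733124]), 'moment': array([-0.00812595, -0.00736972,  0.00204713]), 'gripper_width': 0.9993278888689306}
0.0187
scene {'fx': 397.8703594472991, 'fy': 397.8703594472991, 'cx': 254.85844502580653, 'cy': 191.0365444376072, 'distortion': array([0.01747547, 0.        , 0.        , 0.        , 0.        ]), 'xyz': array([ 1.00985584, -0.79611123,  0.77589438]), 'orientation': array([[ 0.87605085,  0.29430558
[... 267 characters left out ...]
 ,  0.        ,  0.        ,  0.        ]), 'xyz': array([ 0.46132371, -0.01987508,  1.10348027]), 'orientation': array([[ 0.02983325, -0.99371981,  0.10784675],
       [-0.99943729, -0.03131064, -0.01203138],
       [ 0.01533257, -0.10742712, -0.99409473]])}
wrist {'fx': 289.92725961840716, 'fy': 289.92725961840716, 'cx': 256.61806184505065, 'cy': 191.71767304088831, 'distortion': array([0.0027243, 0.       , 0.       , 0.       , 0.       ]), 'xyz': array([ 0.15917605, -0.60912848,  0.38331053]), 'orientation': array([[-3.58805829e-01,  9.00573675e-01,  2.45408704e-01],
       [ 9.33412041e-01,  3.46018669e-01,  9.49370424e-02],
       [ 5.81807907e-04,  2.63131404e-01, -9.64759828e-01]])}
```

View pics/scene0.png

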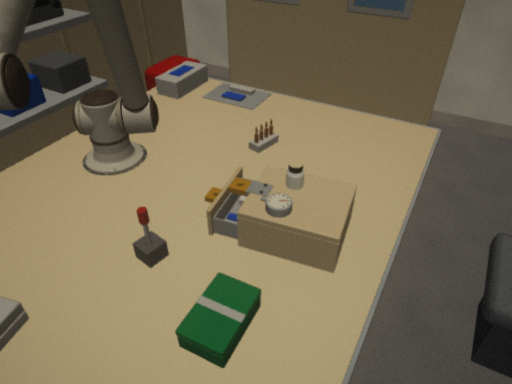

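View pics/top0.png

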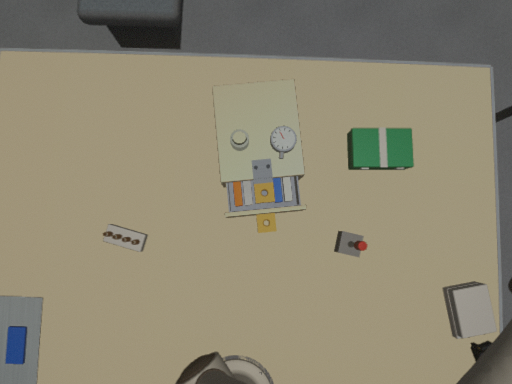

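View pics/wrist0.png

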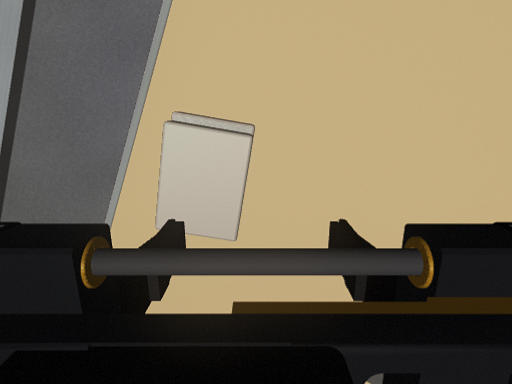

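```bash
cat > h.py <<'E'
import cv2,numpy as np
def K(p): return np.array([[p['fx'],0,p['cx']],[0,p['fy'],p['cy']],[0,0,1]])
def ray(p,uv):
    n=cv2.undistortPoints(np.asarray(uv,float).reshape(-1,1,2),K(p),p['distortion']).reshape(-1,2)
    return np.c_[n,np.ones(len(n))]@p['orientation'].T
def at_z(p,uv,z):
    d=ray(p,uv); return p['xyz']+d*((z-p['xyz'][2])/d[:,2])[:,None]
def cloud(p,d):
    h,w=d.shape; u,v=np.meshgrid(np.arange(w),np.arange(h))
    P=p['xyz']+ray(p,np.c_[u.ravel(),v.ravel()])*d.ravel()[:,None]
    P[d.ravel()==0]=np.nan
    return P.reshape(h,w,3)
def proj(p,X):
    R=p['orientation'].T; rv,_=cv2.Rodrigues(R)
    return cv2.projectPoints(np.asarray(X,float).reshape(-1,1,3),rv,-R@p['xyz'],K(p),p['distortion'])[0].reshape(-1,2)
E
python3 - <<'E'
from station import camera_params
from h import *
im=cv2.imread('pics/top0.png');d=np.load('pics/top0.npy');p=camera_params('top')
C=cloud(p,d)
m=(abs(C[...,2]-.12)<.008)
m[:, :205]=0;m[:,315:]=0;m[:70]=0;m[240:]=0
pts=C[m]; print(len(pts),np.median(pts[:,2]))
mm=m.astype(np.uint8)*255; cv2.imwrite('pics/m.png',mm)
n,l,s,c=cv2.connectedComponentsWithStats(mm); print(s)
k=1+s[1:,4].argmax(); pt=C[l==k]
print(cv2.minAreaRect((pt[:,:2]*1000).astype(np.float32)))
print(at_z(p,[[253.0,169]],.12))
a=cv2.resize(im[130:260,205:395],None,fx=4,fy=4,interpolation=2); cv2.imwrite('pics/c.png',a)
for q in [(244,352),(244,358),(244,348),(223,266),(193,264)]: print(q,C[q])
E
```

```text
7742 0.12022949714025749
[[     0      0    512    384 188866]
 [   212     79     93    124   7622]
 [   233    131     13     12    120]]
((689.436279296875, -41.69725036621094), (322.61773681640625, 220.24539184570312), 7.3483781814575195)
[[ 0.61377808 -0.02891307  0.12      ]]
(244, 352) [ 0.42752548 -0.29646133  0.0860666 ]
(244, 358) [ 0.43034996 -0.29144043  0.15905381]
(244, 348) [ 0.42568426 -0.29794565  0.03970833]
(223, 266) [ 0.47738363 -0.07206521 -0.00310192]
(193, 264) [ 0.56201522 -0.06326692  0.01490318]
```

View pics/c.png

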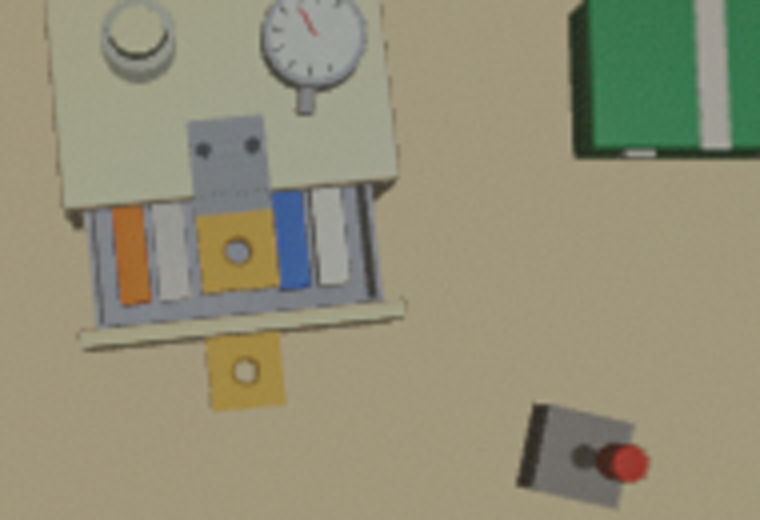

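View pics/m.png

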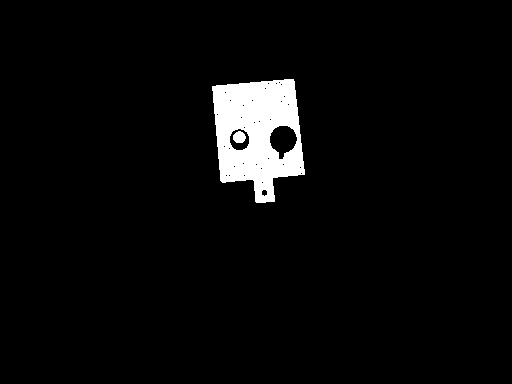

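Run:
```python
from station import camera_params,sense
from h import *
im=cv2.imread('pics/top0.png');d=np.load('pics/top0.npy');p=camera_params('top')
f=lambda x,y:[205+(x+.5)/4-.5,130+(y+.5)/4-.5]
print('up',at_z(p,[f(237,250)],.12),'low',at_z(p,[f(245,371)],.064),'pin head',at_z(p,[f(628,463)],.16))
print('hole base',at_z(p,[f(585,457)],.05))
C=cloud(p,d)
hsv=cv2.cvtColor(im,cv2.COLOR_BGR2HSV); m=(C[...,2]>.152)&(C[...,2]<.17); m[:225]=0;m[260:]=0;m[:,:340]=0;m[:,375:]=0
q=C[m];print(m.sum(),q.mean(0),cv2.minEnclosingCircle((q[:,:2]*1000).astype(np.float32)))
m=(abs(C[...,2]-.05)<.006); m[:225]=0;m[260:]=0;m[:,:330]=0;m[:,375:]=0
print(cv2.minAreaRect((C[m][:,:2]*1000).astype(np.float32)))
m=(abs(C[...,2]-.064)<.006); m[:205]=0;m[240:]=0;m[:,:250]=0;m[:,285:]=0
print(cv2.minAreaRect((C[m][:,:2]*1000).astype(np.float32)))
# scene camera
p=camera_params('scene'); U=[[.5545,-.0591,.12],[.4732,-.0696,.064],[.4287,-.293,.16]]; print(proj(p,U))
im=cv2.imread('pics/scene0.png'); cv2.imwrite('pics/s.png',cv2.resize(im[150:280,120:320],None,fx=4,fy=4,interpolation=2))
```

```text
up [[ 0.55454414 -0.05869498  0.12      ]] low [[ 0.47807894 -0.06851854  0.064     ]] pin head [[ 0.42728293 -0.3001286   0.16      ]]
hole base [[ 0.42658225 -0.30316692  0.05      ]]
84 [ 0.42676964 -0.30102453  0.15919833] ((426.91473388671875, -302.13385009765625), 12.198949813842773)
((426.87432861328125, -302.1084289550781), (61.77949142456055, 60.211814880371094), 79.08197021484375)
((486.9500732421875, -74.61002349853516), (65.8293685913086, 92.43070220947266), 7.453638553619385)
[[240.34392929 183.65720493]
 [214.66980178 192.99763083]
 [144.45181227 207.32529529]]
```

View pics/s.png

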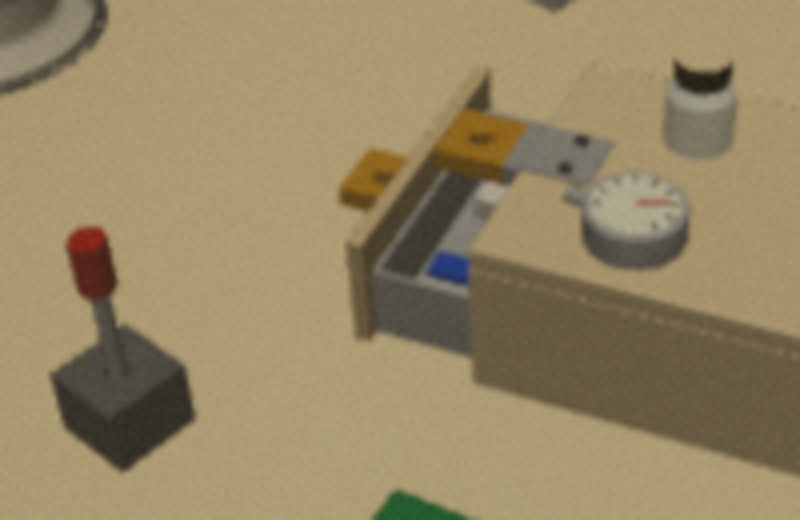

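>>> move_arm(increments="1 0.389 0 0.325 0 0.239 0;1 0.389 0 0.325 0 0.239 0;1 0.389 0 0.325 0 0.239 0;1 0.389 0 0.325 0 0.239 0;1 0.389 0 0.325 0 0.239 0;1 0.389 0 0.325 0 0.239 0;1 0.389 0 0.325 0 0.239 0;1 0.389 0 0.325 0 0.239 0")

```text
time_s: 0.95
tcp_pos: [0.4185, -0.2331, 0.2226]
ee_rot: [[0.992, 0.0, -0.128], [0.128, 0.0, 0.992], [0.0, -1.0, -0.0]]
wrist_force: [0.7, 0.3, -0.5]
gripper_width: 0.359
```

>>> move_arm(increments="1 0.064 0 0.085 0 0 0;1 0.064 0 0.085 0 0 0;1 0.064 0 0.085 0 0 0;1 0.064 0.05 0.085 0 0 0;1 0.064 0.1 0.085 0 0 0;1 0.064 0.14 0.085 0 0 0;1 0.064 0.153 0.085 0 0 0;1 0.064 0.153 0.085 0 0 0")

```text
time_s: 1.75
tcp_pos: [0.4684, -0.1429, 0.067]
ee_rot: [[0.992, -0.007, -0.128], [0.128, -0.0, 0.992], [-0.007, -1.0, 0.001]]
wrist_force: [-0.5, 0.7, 0.0]
gripper_width: 0.003
```

Run:
```python
from station import sense,capture
import cv2
s=sense();print(s['time_s'],s['tcp_pos'],s['wrist_force'])
im,d=capture('scene'); cv2.imwrite('pics/s1.png',cv2.resize(im[120:280,120:370,::-1],None,fx=3,fy=3,interpolation=2))
```

```text
1.75 [ 0.46841501 -0.14290341  0.06704329] [-0.49949791  0.68244957  0.02809097]
```

View pics/s1.png

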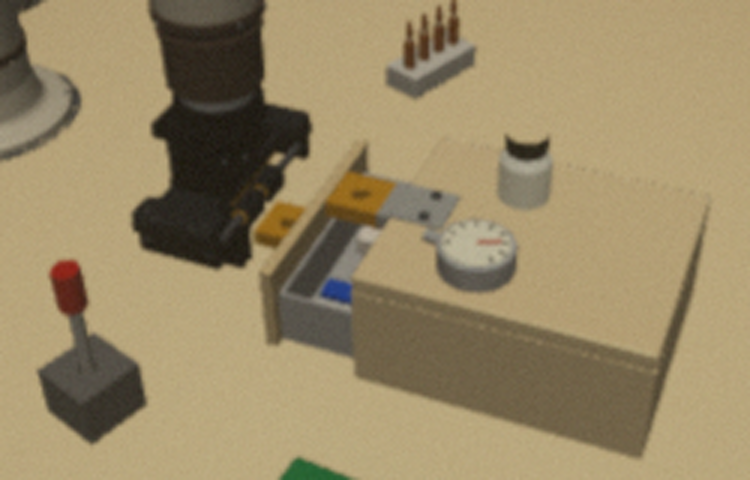

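>>> move_arm(increments="1 0.02 0 0 0 0 0;1 0.035 0 0 0 0 0;1 0.05 0 0 0 0 0;1 0.065 0 0 0 0 0;1 0.08 0 0 0 0 0;1 0.09 0 0 0 0 0;1 0.1 0 0 0 0 0;1 0.104 0 0 0 0 0")

```text
time_s: 2.6
tcp_pos: [0.5751, -0.1293, 0.0704]
ee_rot: [[0.992, 0.002, -0.129], [0.129, -0.0, 0.992], [0.002, -1.0, -0.0]]
wrist_force: [-1.1, -0.0, 2.4]
gripper_width: 0.006
```

>>> move_arm(increments="1 0.003 0 0 0 0 0;1 0.005 0 0 0 0 0;1 0.007 0 0 0 0 0;1 0.008 0 0 0 0 0")

```text
time_s: 3.0
tcp_pos: [0.5758, -0.1289, 0.0694]
ee_rot: [[0.992, -0.013, -0.127], [0.127, -0.0, 0.992], [-0.013, -1.0, 0.001]]
wrist_force: [-13.2, -2.0, 10.2]
gripper_width: 0.002
```

Run:
```python
from station import sense,capture
import cv2
s=sense();print(s['time_s'],s['tcp_pos'],s['wrist_force'])
im,d=capture('scene'); cv2.imwrite('pics/s2.png',cv2.resize(im[120:280,120:370,::-1],None,fx=3,fy=3,interpolation=2))
```

```text
3.0 [ 0.57576697 -0.1289489   0.06935849] [-13.24086447  -2.0354874   10.16141765]
```

View pics/s2.png

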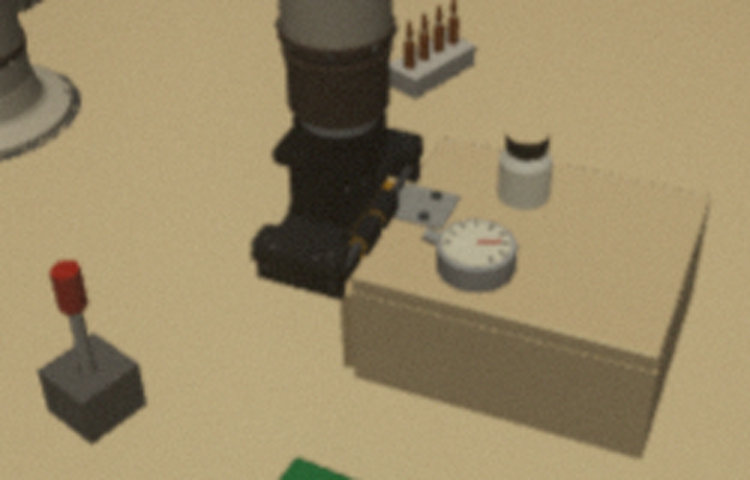

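>>> move_arm(increments="1 -0.03 0 0 0 0 0;1 -0.07 0 0 0 0 0;1 -0.08 -0.04 0 0 0 0;1 -0.08 -0.09 0 0 0 0;1 -0.08 -0.14 0 0 0 0;-1 -0.06 -0.18 0.03 0 0 0;-1 -0.03 -0.18 0.06 0 0 0;-1 -0.016 -0.18 0.072 0 0 0")

```text
time_s: 3.85
tcp_pos: [0.5591, -0.0563, 0.2519]
ee_rot: [[0.991, 0.007, -0.13], [0.13, 0.002, 0.991], [0.007, -1.0, 0.001]]
wrist_force: [-1.4, -0.5, -1.6]
gripper_width: 0.188
```

>>> move_arm(increments="-1 0 0 0 0 0 0;-1 0 0 0 0 0 0;-1 0 0 0 0 0 0")

```text
time_s: 4.15
tcp_pos: [0.5558, -0.0595, 0.2488]
ee_rot: [[0.992, -0.002, -0.128], [0.128, -0.0, 0.992], [-0.002, -1.0, -0.0]]
wrist_force: [0.8, -0.3, 0.3]
gripper_width: 0.466
```

Run:
```python
from station import sense,capture,camera_params
from h import *
s=sense();print(s['time_s'],s['tcp_pos'],s['wrist_force'],s['gripper_width'])
p=camera_params('wrist');im,d=capture('wrist'); im=im[:,:,::-1].copy();cv2.imwrite('pics/w3.png',im);np.save('pics/w3.npy',d)
np.savez('pics/w3p.npz',**{k:v for k,v in p.items()})
im,d=capture('scene'); cv2.imwrite('pics/s3.png',cv2.resize(im[120:280,120:370,::-1],None,fx=3,fy=3,interpolation=2))
print(proj(p,[[.5545,-.059,.12],[.5545,-.059,.064]]))
```

```text
4.15 [ 0.55578348 -0.05953209  0.24876556] [ 0.80418301 -0.30357667  0.28304208] 0.4663001440198484
[[258.18825117 182.34365634]
 [258.01880827 171.71958926]]
```

View pics/s3.png

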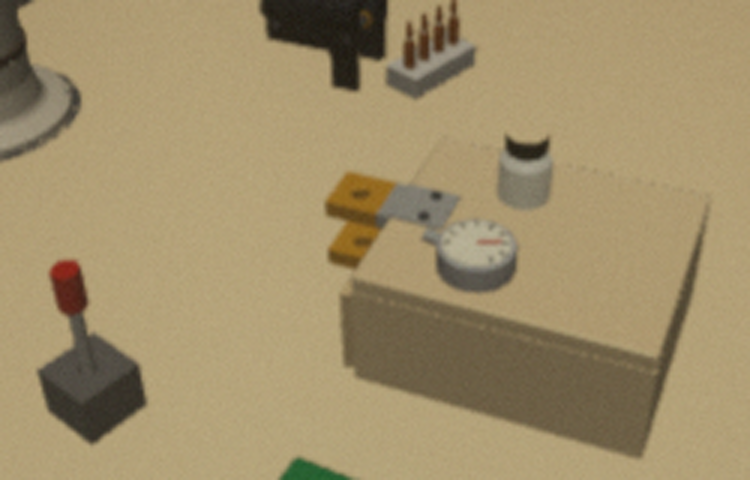

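View pics/w3.png

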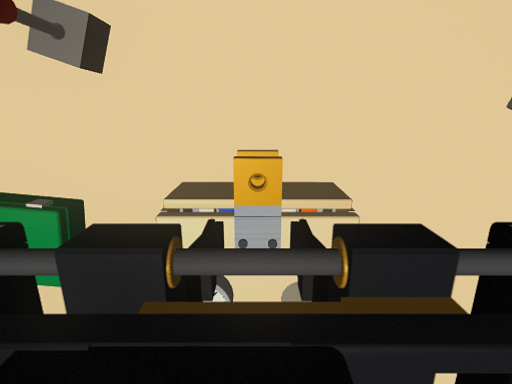

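Run:
```python
from h import *
p=dict(np.load('pics/w3p.npz'));im=cv2.imread('pics/w3.png');d=np.load('pics/w3.npy')
cv2.imwrite('pics/w3c.png',cv2.resize(im[140:260,150:366],None,fx=3.7,fy=3.7,interpolation=2))
C=cloud(p,d); o=np.array([.5912,-.0543]);a=np.radians(7.35);R=np.array([[np.cos(a),-np.sin(a)],[np.sin(a),np.cos(a)]])
for u in (190,325):
  for v in range(170,226,3):
    q=C[v,u];print(u,v,np.round(np.r_[(q[:2]-o)@R,q[2]]*1000,1))
```

```text
190 170 [-26.6 -97.9  -1.3]
190 173 [-22.2 -98.2  -1.4]
190 176 [-17.9 -98.3  -0.8]
190 179 [-13.9 -98.1   1.3]
190 182 [-12.5 -95.3  14.4]
190 185 [-12.5 -91.3  32.1]
190 188 [-12.8 -87.5  49.2]
190 191 [-12.  -84.8  61.3]
190 194 [-12.6 -81.2  77.2]
190 197 [-12.6 -78.4  90.1]
190 200 [-10.1 -77.7  93.7]
190 203 [ -7.  -77.5  95.4]
190 206 [ -3.3 -77.9  94.8]
190 209 [ 23.8 -95.1  25. ]
190 212 [ -0.3 -75.3 107. ]
190 215 [-1.000e-01 -7.330e+01  1.164e+02]
190 218 [  2.5 -72.9 118.6]
190 221 [  5.4 -72.8 120. ]
190 224 [  8.9 -73.  119.8]
325 170 [-26.7  96.5   0. ]
325 173 [-22.3  96.8  -0.2]
325 176 [-17.7  97.4  -1.2]
325 179 [-13.2  97.6  -1.1]
325 182 [-12.4  94.1  14.4]
325 185 [-12.4  90.2  31.9]
325 188 [-12.5  86.5  48.4]
325 191 [-11.8  83.8  60.5]
325 194 [-12.3  80.2  76.3]
325 197 [-11.8  77.7  87.5]
325 200 [-10.2  76.2  94.3]
325 203 [-6.9 76.3 95. ]
325 206 [-3.4 76.4 95.5]
325 209 [22.4 92.9 29.5]
325 212 [ -0.2  74.  106.9]
325 215 [ -0.3  71.7 116.9]
325 218 [  1.9  71.1 120.2]
325 221 [  5.9  71.7 118.8]
325 224 [  8.8  71.6 120.1]
```

View pics/w3c.png

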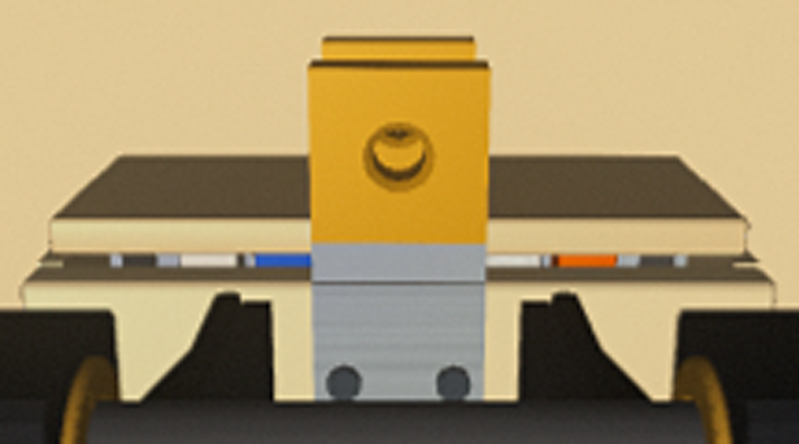

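>>> move_arm(increments="-1 -0.159 0 -0.224 0 0 0;-1 -0.159 0 -0.224 0 0 0;-1 -0.159 0 -0.224 0 0 0;-1 -0.159 0 -0.224 0 0 0;-1 -0.159 0 -0.224 0 0 0;-1 -0.159 0 -0.224 0 0 0;-1 -0.159 0 -0.224 0 0 0;-1 -0.159 0 -0.224 0 0 0")

```text
time_s: 5.05
tcp_pos: [0.427, -0.302, 0.2495]
ee_rot: [[0.992, 0.0, -0.126], [0.126, 0.0, 0.992], [0.0, -1.0, 0.0]]
wrist_force: [0.0, -0.3, 0.0]
gripper_width: 0.996
```

>>> move_arm(increments="-1 0 0 0 0 0 0;-1 0 0 0 0 0 0;-1 0 0 0 0 0 0")

```text
time_s: 5.35
tcp_pos: [0.4282, -0.3006, 0.2496]
ee_rot: [[0.992, 0.0, -0.13], [0.13, 0.0, 0.992], [0.0, -1.0, 0.0]]
wrist_force: [0.7, -0.0, 0.2]
gripper_width: 0.999
```

Run:
```python
from station import sense,capture,camera_params
from h import *
s=sense();print(s['time_s'],s['tcp_pos'],s['wrist_force'],s['gripper_width'])
p=camera_params('wrist');im,d=capture('wrist'); im=im[:,:,::-1].copy();cv2.imwrite('pics/w4.png',im);np.save('pics/w4.npy',d)
cv2.imwrite('pics/w4c.png',cv2.resize(im[110:250,176:336],None,fx=4,fy=4,interpolation=2))
np.savez('pics/w4p.npz',**p)
C=cloud(p,d);m=(C[...,2]>.154)&(C[...,2]<.166)&(np.hypot(C[...,0]-.427,C[...,1]+.302)<.03)
q=C[m];print(m.sum(),q.mean(0),cv2.minEnclosingCircle((q[:,:2]*1000).astype(np.float32)))
print(proj(p,[[.427,-.302,.16],[.427,-.302,.12],[.427,-.302,.05]]))
w=dict(np.load('pics/w3p.npz'));print(at_z(w,[[257.45,182.3]],.12))
```

```text
5.35 [ 0.42820322 -0.30062367  0.24956173] [ 0.65424221 -0.02204929  0.20032907] 0.9987710967797251
525 [ 0.42623611 -0.30267154  0.15920413] ((426.86883544921875, -302.61114501953125), 11.861968994140625)
[[256.26116377 192.06010072]
 [256.36545366 181.7969786 ]
 [256.49514984 169.03330413]]
[[ 0.5545511  -0.05975988  0.12      ]]
```

View pics/w4c.png

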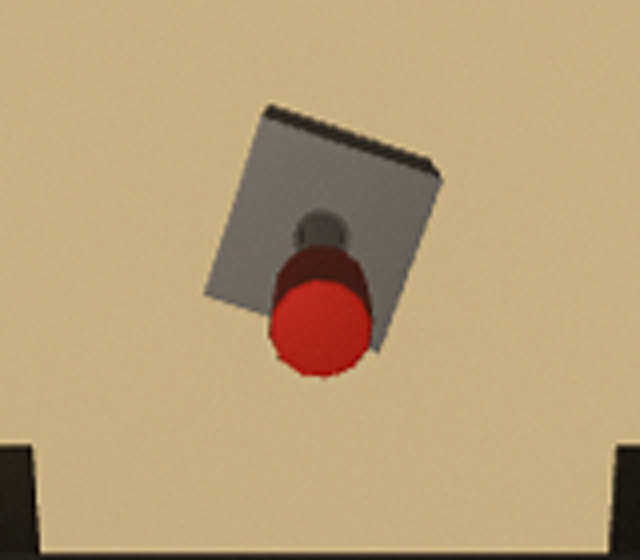

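>>> move_arm(increments="-1 0 0.04 -0.001 0 0 0;-1 0 0.08 -0.001 0 0 0;-1 0 0.11 -0.001 0 0 0;-1 0 0.128 -0.001 0 0 0;-1 0 0.128 -0.001 0 0 0;-1 0 0.128 -0.001 0 0 0")

```text
time_s: 6.0
tcp_pos: [0.4285, -0.3024, 0.1221]
ee_rot: [[0.992, 0.0, -0.129], [0.129, -0.001, 0.992], [0.0, -1.0, -0.001]]
wrist_force: [-0.5, -0.1, 0.1]
gripper_width: 0.998
```

>>> move_arm(increments="1 0 0 0 0 0 0;1 0 0 0 0 0 0;1 0 0 0 0 0 0;1 0 0 0 0 0 0;1 0 0 0 0 0 0;1 0 0 0 0 0 0;1 0 0 0 0 0 0;1 0 0 0 0 0 0")

```text
time_s: 6.8
tcp_pos: [0.4278, -0.3024, 0.1215]
ee_rot: [[0.992, -0.0, -0.128], [0.128, -0.0, 0.992], [-0.0, -1.0, 0.0]]
wrist_force: [-0.2, 0.5, 0.6]
gripper_width: 0.356
```

>>> move_arm(increments="1 0 0 0 0 0 0;1 0 0 0 0 0 0")

```text
time_s: 7.0
tcp_pos: [0.4278, -0.3023, 0.1215]
ee_rot: [[0.992, -0.0, -0.128], [0.128, 0.0, 0.992], [-0.0, -1.0, 0.0]]
wrist_force: [0.0, 0.9, 0.7]
gripper_width: 0.265
```

>>> move_arm(increments="1 0 0 0 0 0 0;1 0 0 0 0 0 0;1 0 -0.02 0 0 0 0;1 0 -0.05 0 0 0 0;1 0 -0.09 0 0 0 0;1 0 -0.13 0 0 0 0;1 0 -0.15 0 0 0 0;1 0 -0.15 0 0 0 0")

```text
time_s: 7.8
tcp_pos: [0.4293, -0.3031, 0.2749]
ee_rot: [[0.992, 0.007, -0.129], [0.129, -0.003, 0.992], [0.006, -1.0, -0.004]]
wrist_force: [-0.4, 0.3, -2.8]
gripper_width: 0.269
```

Run:
```python
from station import sense,capture,camera_params
from h import *
s=sense();print(s['time_s'],s['tcp_pos'],s['wrist_force'],s['gripper_width'])
im,d=capture('scene'); im=im[:,:,::-1]; cv2.imwrite('pics/s5.png',cv2.resize(im[90:290,80:280],None,fx=3,fy=3,interpolation=2))
```

```text
7.8 [ 0.42928723 -0.30313782  0.27493608] [-0.35415815  0.25348533 -2.81348536] 0.2694115150203727
```

View pics/s5.png

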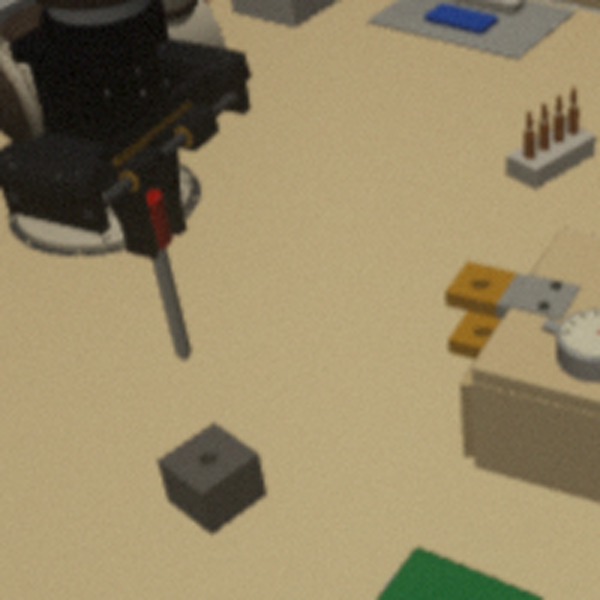

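>>> move_arm(increments="1 0.028 0 0.04 0 0 0;1 0.055 0 0.08 0 0 0;1 0.083 0 0.12 0 0 0;1 0.11 0 0.158 0 0 0;1 0.133 0 0.19 0 0 0;1 0.15 0 0.214 0 0 0;1 0.158 0 0.224 0 0 0;1 0.158 0 0.224 0 0 0")

```text
time_s: 8.65
tcp_pos: [0.5555, -0.0588, 0.2692]
ee_rot: [[0.991, -0.004, -0.13], [0.13, -0.0, 0.991], [-0.004, -1.0, 0.0]]
wrist_force: [-0.1, -0.7, -0.9]
gripper_width: 0.263
```

>>> move_arm(increments="1 0 0.005 0 0 0 0;1 0 0.01 0 0 0 0;1 0 0.02 0 0 0 0;1 0 0.025 0 0 0 0;1 0 0.025 0 0 0 0;1 0 0.025 0 0 0 0")

```text
time_s: 9.25
tcp_pos: [0.5557, -0.0603, 0.2465]
ee_rot: [[0.992, -0.0, -0.128], [0.128, -0.0, 0.992], [-0.0, -1.0, -0.0]]
wrist_force: [0.0, 0.1, -1.4]
gripper_width: 0.264
```

```bash
cat > look.py <<'E'
from station import sense,capture,camera_params
from h import *
import sys
n=sys.argv[1]
T=[]
s=sense();print(s['time_s'],s['tcp_pos'],s['wrist_force'],s['gripper_width'],s['ee_rot'][:,1])
for c in ('scene','wrist','top'):
    p=camera_params(c);im,d=capture(c);im=im[:,:,::-1].copy();cv2.imwrite(f'pics/{c}{n}.png',im);np.save(f'pics/{c}{n}.npy',d);np.savez(f'pics/{c}{n}p.npz',**p)
    u=np.round(proj(p,[[.5545,-.0596,.12]])[0]).astype(int);print(c,proj(p,[[.5545,-.0596,.12],[.5545,-.0596,.12+.016],[.5545,-.0596,.246]]))
    x,y=max(u[0]-50,0),max(u[1]-55,0)
    print(c,'crop origin',x,y)
    cv2.imwrite(f'pics/{c}{n}c.png',cv2.resize(im[y:y+90,x:x+100],None,fx=6,fy=6,interpolation=2))
    print(sense()['tcp_pos'])
E
python3 look.py 6
```

```text
9.25 [ 0.55570925 -0.06027807  0.24653965] [ 0.02571223  0.0781465  -1.37552934] 0.2643422262680692 [-3.96304760e-05 -2.10930419e-04 -9.99999977e-01]
scene [[240.25095698 183.75467157]
 [240.08077934 179.03811648]
 [238.81767249 144.09136596]]
scene crop origin 190 129
[ 0.55590604 -0.06017934  0.24683739]
wrist [[258.29098162 182.40870245]
 [258.35442738 186.2561794 ]
 [259.09365893 231.07681562]]
wrist crop origin 208 127
[ 0.55597727 -0.06006041  0.24696272]
top [[264.22585053 192.15301209]
 [264.49690503 191.56516932]
 [266.63081859 186.93713503]]
top crop origin 214 137
[ 0.55598161 -0.05999589  0.24700696]
```

View pics/scene6c.png

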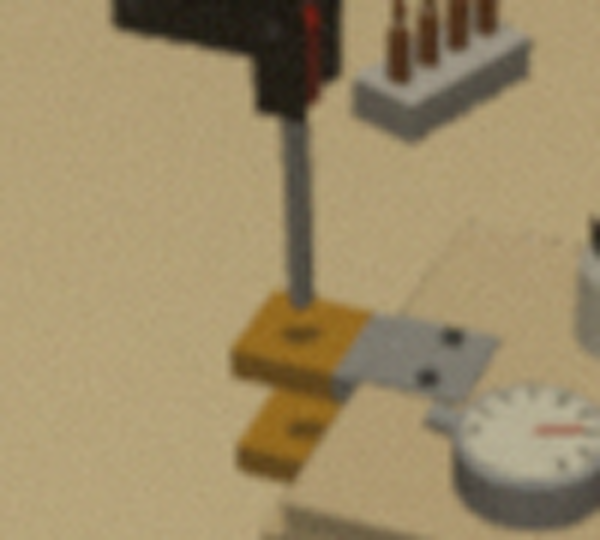

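View pics/wrist6c.png

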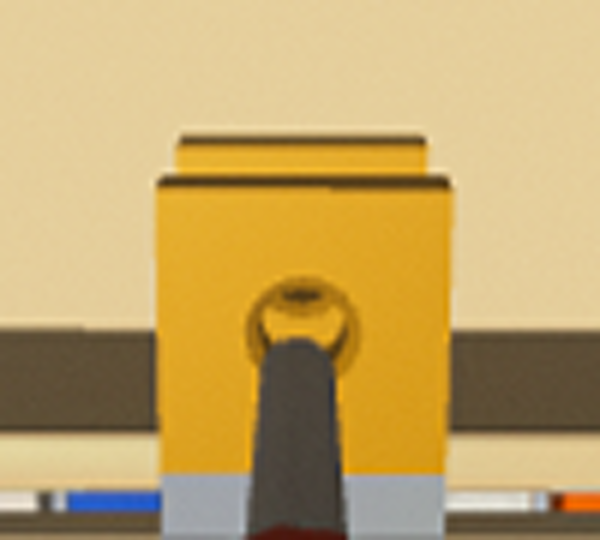

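View pics/top6c.png

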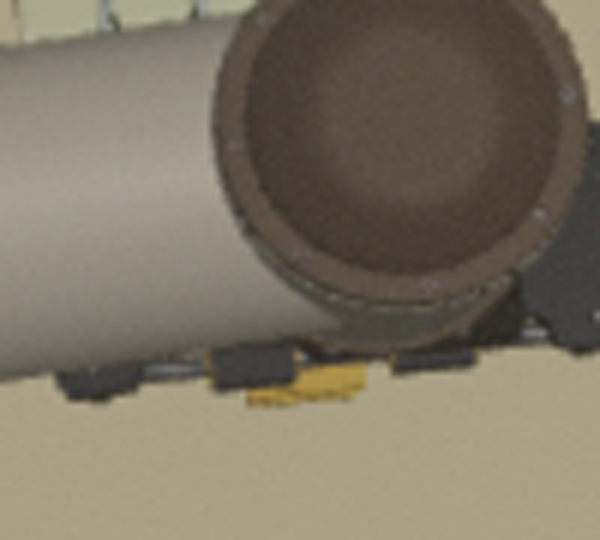

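>>> move_arm(increments="1 0 0 0.001 0 0 0;1 0 0.004 0.001 0 0 0;1 0 0.008 0.001 0 0 0;1 0 0.012 0.001 0 0 0;1 0 0.016 0.001 0 0 0;1 0 0.02 0.001 0 0 0;1 0 0.022 0.001 0 0 0;1 0 0.022 0.001 0 0 0")

```text
time_s: 10.2
tcp_pos: [0.5554, -0.059, 0.2241]
ee_rot: [[0.992, -0.001, -0.128], [0.128, -0.0, 0.992], [-0.001, -1.0, 0.0]]
wrist_force: [0.6, 0.3, -0.6]
gripper_width: 0.271
```

```bash
python3 look.py 7
```

```text
10.2 [ 0.55542945 -0.05898064  0.22411248] [ 0.64799766  0.27527816 -0.58273758] 0.2707823644962506 [-8.26797727e-04 -1.01273972e-04 -9.99999653e-01]
scene [[240.25095698 183.75467157]
 [240.08077934 179.03811648]
 [238.81767249 144.09136596]]
scene crop origin 190 129
[ 0.55561926 -0.05902127  0.22444554]
wrist [[257.10719436 188.1423649 ]
 [257.10734172 192.63594414]
 [257.10921019 248.00900769]]
wrist crop origin 207 133
[ 0.55571144 -0.05900337  0.22465926]
top [[264.22585053 192.15301209]
 [264.49690503 191.56516932]
 [266.63081859 186.93713503]]
top crop origin 214 137
[ 0.55578059 -0.05897233  0.22475921]
```

View pics/scene7c.png

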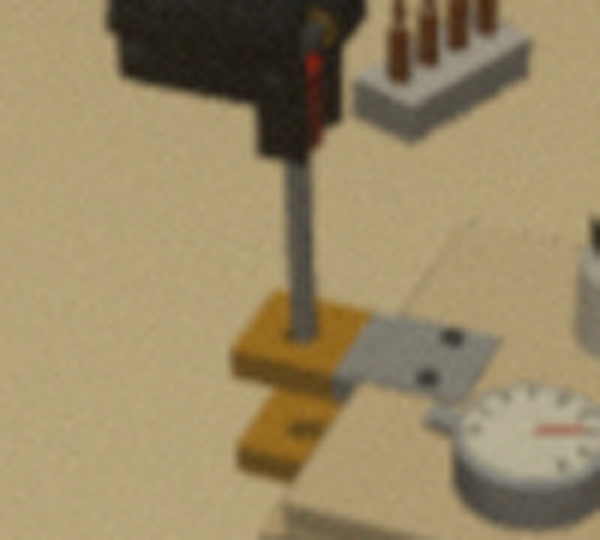

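View pics/wrist7c.png

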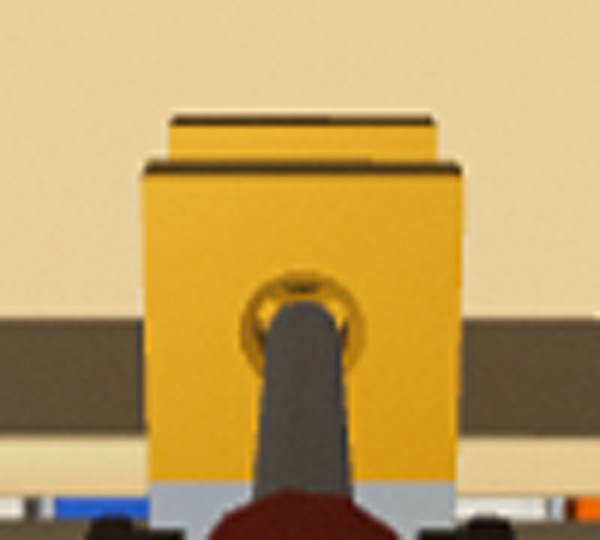

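>>> move_arm(increments="1 -0.0005 0.003 0 0 0 0;1 -0.0005 0.006 0 0 0 0;1 -0.0005 0.009 0 0 0 0;1 -0.0005 0.012 0 0 0 0;1 -0.0005 0.015 0 0 0 0;1 -0.0005 0.018 0 0 0 0;1 -0.0005 0.02 0 0 0 0;1 -0.0005 0.02 0 0 0 0")

```text
time_s: 11.15
tcp_pos: [0.5549, -0.059, 0.2041]
ee_rot: [[0.992, -0.001, -0.128], [0.128, -0.0, 0.992], [-0.001, -1.0, 0.0]]
wrist_force: [0.6, 0.3, -1.4]
gripper_width: 0.268
```

```bash
python3 look.py 8
```

```text
11.15 [ 0.55492729 -0.05904433  0.20413297] [ 0.61631698  0.25582626 -1.38766643] 0.26846072912082736 [-7.98225596e-04 -8.05496447e-05 -9.99999678e-01]
scene [[240.25095698 183.75467157]
 [240.08077934 179.03811648]
 [238.81767249 144.09136596]]
scene crop origin 190 129
[ 0.55508642 -0.05904173  0.20442634]
wrist [[257.0832918  194.42802625]
 [257.08262117 199.68292265]
 [257.07391162 268.531646  ]]
wrist crop origin 207 139
[ 0.55520482 -0.05905422  0.20459658]
top [[264.22585053 192.15301209]
 [264.49690503 191.56516932]
 [266.63081859 186.93713503]]
top crop origin 214 137
[ 0.55525181 -0.05903112  0.20469021]
```

View pics/scene8c.png

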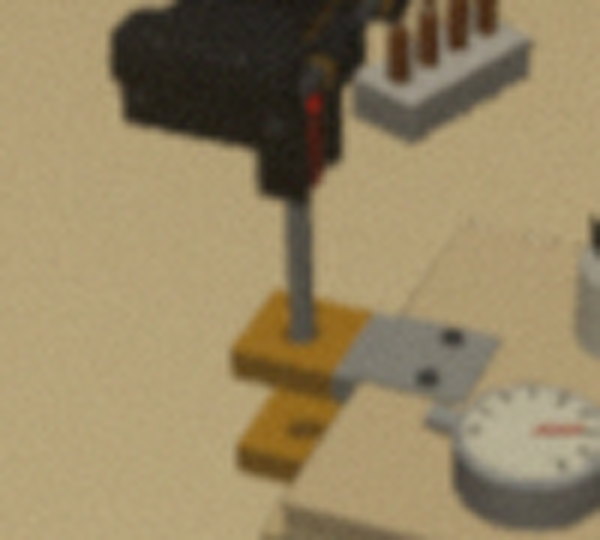

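View pics/wrist8c.png

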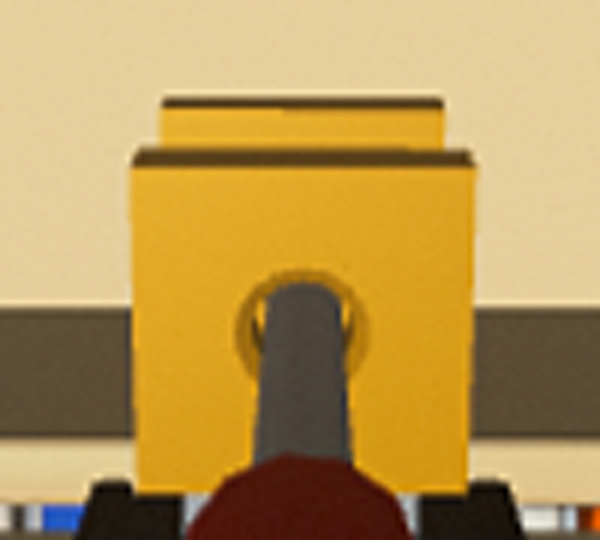

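>>> move_arm(increments="1 0 0.004 0 0 0 0;1 0 0.008 0 0 0 0;1 0 0.012 0 0 0 0;1 0 0.016 0 0 0 0;1 0 0.02 0 0 0 0;1 0 0.024 0 0 0 0;1 0 0.024 0 0 0 0")

```text
time_s: 12.0
tcp_pos: [0.5547, -0.0591, 0.1797]
ee_rot: [[0.992, -0.002, -0.128], [0.128, -0.0, 0.992], [-0.002, -1.0, 0.0]]
wrist_force: [-0.2, 0.1, -0.9]
gripper_width: 0.266
```

```bash
python3 look.py 9
```

```text
12.0 [ 0.55466907 -0.05908974  0.1797426 ] [-0.19231022  0.12842574 -0.85180468] 0.2655954680945279 [-1.56266302e-03 -1.02400045e-04 -9.99998774e-01]
scene [[240.25095698 183.75467157]
 [240.08077934 179.03811648]
 [238.81767249 144.09136596]]
scene crop origin 190 129
[ 0.55496603 -0.05904779  0.18018975]
wrist [[257.08166617 202.84974949]
 [257.08083664 209.25874384]
 [257.06901495 301.65501604]]
wrist crop origin 207 148
[ 0.5551666  -0.05906352  0.18049397]
top [[264.22585053 192.15301209]
 [264.49690503 191.56516932]
 [266.63081859 186.93713503]]
top crop origin 214 137
[ 0.55526927 -0.05903408  0.18069094]
```

View pics/scene9c.png

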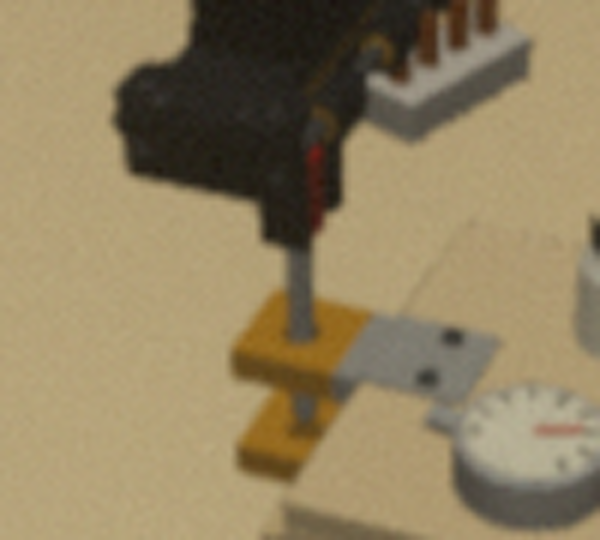

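View pics/wrist9.png

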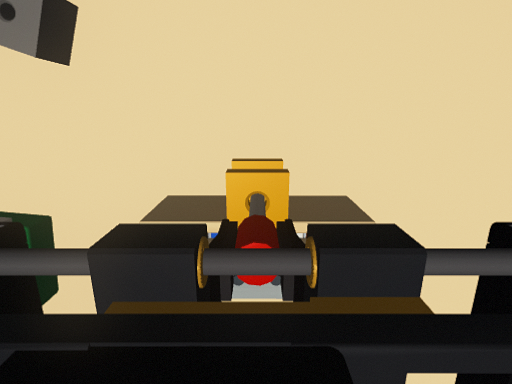

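>>> move_arm(increments="1 0 0.003 0 0 0 0;1 0 0.006 0 0 0 0;1 0 0.009 0 0 0 0;1 0 0.012 0 0 0 0;1 0 0.015 0 0 0 0;1 0 0.018 0 0 0 0;1 0 0.02 0 0 0 0;1 0 0.02 0 0 0 0")

```text
time_s: 12.95
tcp_pos: [0.5549, -0.059, 0.1601]
ee_rot: [[0.992, -0.001, -0.128], [0.128, -0.0, 0.992], [-0.001, -1.0, 0.0]]
wrist_force: [0.3, 0.4, -2.8]
gripper_width: 0.267
```

```bash
python3 look.py 10
```

```text
12.95 [ 0.55491903 -0.05904549  0.16014278] [ 0.27950133  0.42501229 -2.82121855] 0.2672689407780037 [-7.57335832e-04 -6.84634164e-05 -9.99999711e-01]
scene [[240.25095698 183.75467157]
 [240.08077934 179.03811648]
 [238.81767249 144.09136596]]
scene crop origin 190 129
[ 0.55507025 -0.0590361   0.1603995 ]
wrist [[257.07987822 210.72172372]
 [257.07890525 218.37433936]
 [257.06358642 340.73794445]]
wrist crop origin 207 156
[ 0.55519977 -0.05901992  0.16059368]
top [[264.22585053 192.15301209]
 [264.49690503 191.56516932]
 [266.63081859 186.93713503]]
top crop origin 214 137
[ 0.55522952 -0.05904695  0.16069187]
```

View pics/scene10c.png

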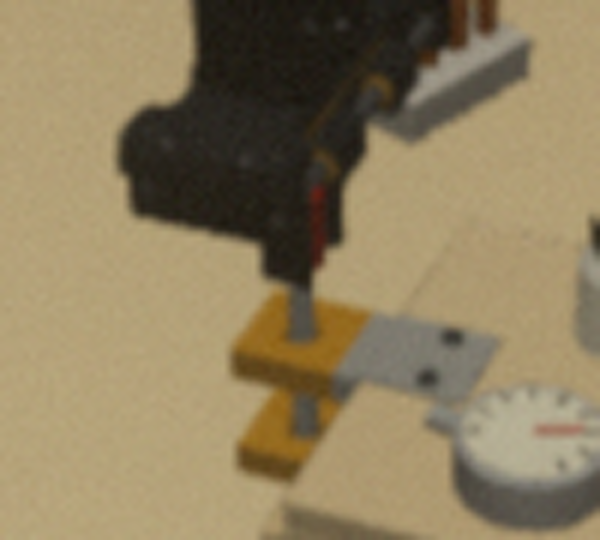

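>>> move_arm(increments="1 0 0.003 0 0 0 0;1 0 0.006 0 0 0 0;1 0 0.009 0 0 0 0;1 0 0.012 0 0 0 0;1 0 0.015 0 0 0 0;1 0 0.018 0 0 0 0;1 0 0.019 0 0 0 0;1 0 0.019 0 0 0 0")

```text
time_s: 13.9
tcp_pos: [0.555, -0.059, 0.1413]
ee_rot: [[0.992, -0.0, -0.128], [0.128, -0.0, 0.992], [-0.0, -1.0, 0.0]]
wrist_force: [-0.5, 1.2, -1.2]
gripper_width: 0.26
```

>>> move_arm(increments="1 0 0 0 0 0 0;1 0 0 0 0 0 0;1 0 0 0 0 0 0;1 0 0 0 0 0 0")

```text
time_s: 14.3
tcp_pos: [0.5552, -0.059, 0.1417]
ee_rot: [[0.992, 0.0, -0.128], [0.128, 0.0, 0.992], [0.0, -1.0, 0.0]]
wrist_force: [-0.7, -0.5, -1.4]
gripper_width: 0.269
```

```bash
python3 look.py 11
python3 - <<'E'
from h import *
# red head lower edge & shank check in scene, predicted neck/tip
p=dict(np.load('pics/scene11p.npz'));print(proj(p,[[.5545,-.0596,.14],[.5545,-.0596,.03]]))
p=dict(np.load('pics/wrist11p.npz'));d=np.load('pics/wrist11.npy');im=cv2.imread('pics/wrist11.png')
C=cloud(p,d);o=np.array([.5912,-.0543]);a=np.radians(7.35);R=np.array([[np.cos(a),-np.sin(a)],[np.sin(a),np.cos(a)]])
for u in (150,165,175,345,355):
  for v in range(180,222,4):
    q=C[v,u];q=np.r_[(q[:2]-o)@R,q[2]]
    if 20<q[2]*1000<90: print(u,v,np.round(q*1000,1))
hsv=cv2.cvtColor(im,cv2.COLOR_BGR2HSV)
m=((hsv[...,0]<6)|(hsv[...,0]>174))&(hsv[...,1]>150)&(hsv[...,2]>40)&(C[...,2]>.12)&(C[...,2]<.2)
z=C[m][:,2];print(m.sum(),np.percentile(z,[0,1,2,5,50,95,100]))
E
```

```text
14.3 [ 0.55518067 -0.05900724  0.1416589 ] [-0.67616905 -0.47048818 -1.36026394] 0.2687532638151045 [ 2.17222538e-04  3.63754535e-05 -9.99999976e-01]
scene [[240.25095698 183.75467157]
 [240.08077934 179.03811648]
 [238.81767249 144.09136596]]
scene crop origin 190 129
[ 0.5551702  -0.05902266  0.14163717]
wrist [[257.05303587 219.69291723]
 [257.05126171 228.89904439]
 [257.01932369 396.82037812]]
wrist crop origin 207 165
[ 0.55517407 -0.05902727  0.14162602]
top [[264.22585053 192.15301209]
 [264.49690503 191.56516932]
 [266.63081859 186.93713503]]
top crop origin 214 137
[ 0.55514614 -0.05901239  0.14160952]
[[240.03773202 177.84534893]
 [241.15198457 208.75974197]]
150 212 [ -12.1 -106.1   33. ]
150 216 [ -12.5 -101.5   45.8]
150 220 [-12.7 -97.6  56.7]
165 208 [-12.6 -94.5  22.3]
165 212 [-12.7 -90.7  34.8]
165 216 [-12.2 -87.7  44.7]
165 220 [-12.6 -84.1  56.4]
175 208 [-12.4 -84.5  21.7]
175 212 [-12.4 -81.2  33.9]
175 216 [-12.2 -78.2  44.8]
175 220 [-12.4 -75.1  56. ]
345 212 [-12.1  86.1  32.8]
345 216 [-12.   82.9  43.9]
345 220 [-12.2  79.6  55.1]
355 208 [-12.3  99.8  21.1]
355 212 [-11.7  96.3  31.8]
355 216 [-12.2  92.1  44.6]
355 220 [-11.9  88.9  54.5]
1086 [0.12085961 0.14447056 0.14652189 0.15175877 0.17576297 0.18008234
 0.18091121]
```

View pics/scene11c.png

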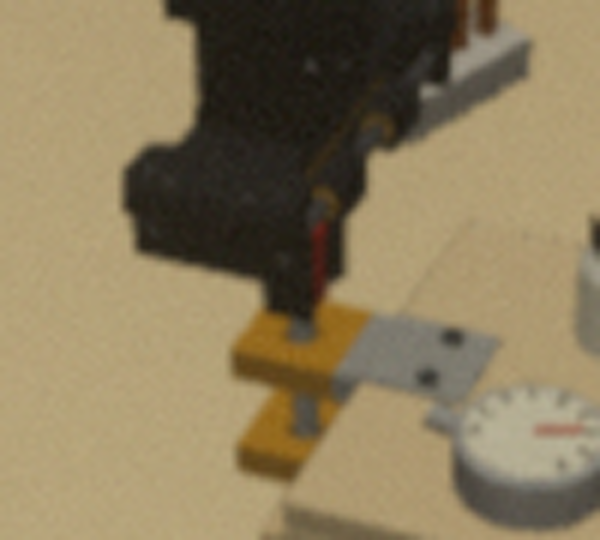

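View pics/wrist11c.png

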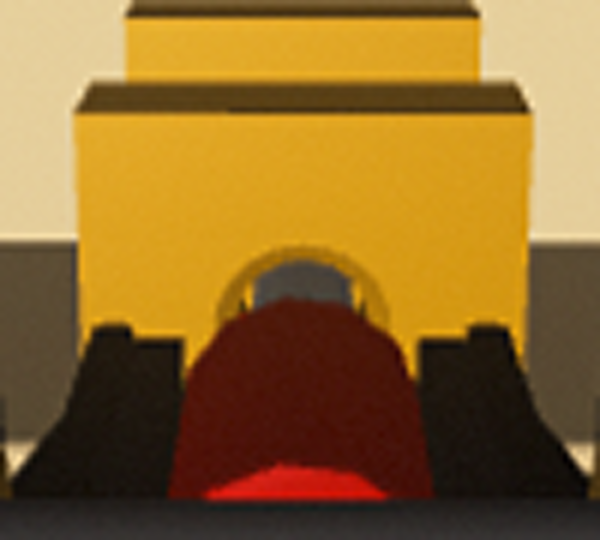

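```bash
python3 -c "
from station import r
print(r.finish_job())"
```

```text
the job is handed in; nothing more can be done
None
```

I pushed the drawer shut and lowered the pin through both bushings. I handed the job in with the gripper still holding the red head about 2 cm above the upper bushing. The hand-in gave no verdict.

What the last checks showed:
- **Drawer:** the drawer face measured 12 mm in front of the module, which is the fully shut position. I measured it after the push and again after the insertion.
- **Pin height:** the top of the head was at about 180 mm, which puts its underside about 20 mm above the upper bushing. It also puts the tip at about 30 mm, roughly 18 mm below the underside of the lower bushing. I worked out the tip depth from the head height, because the tip was hidden from the cameras at the end.
- **Grip and contact:** the gripper stood at 0.27 of its opening, which matches the 24 mm head. The wrist force stayed around 1–3 N through the insertion, so the shank was not jamming. The arm was still at hand-in.
- **Centring:** the shank looked centred in the upper bushing in both views, to within about 1 mm.
- **Other objects:** I kept the arm clear of the airway box, ampoules, jar and dial. They looked unmoved where they showed in the pictures, but I did not measure their positions again.

No check failed or disagreed. The run took about 14 s of the 58 s allowed.

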